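Line up the reagent bottles by size

ROBOT

A 6-joint arm with a two-finger parallel gripper is mounted at the origin on the work surface. World frame = base frame: x ahead of the robot, y to its left, z up, the work surface at z = 0. Lengths are in m, angles in rad, forces in N, time in s.
With the tool pointing down it reaches from about 0.35 to 0.975 m from the base axis. Payload 17.4 kg.
Tool frame: the origin (TCP) lies midway between the tips of the shut fingers; the grasp point (between the pads) lies 19 mm behind it (bot.hold_point_z is the distance from the TCP to the grasp point, in m); z points along the fingers, y is the line along which they close (so a half turn about z gives the same grasp; the last joint's range is limited). The gripper opens to 85 mm and grips with 20 to 120 N. Pads are 22 mm wide; open, the fingers measure 114 mm over their backs; the gripper's body (76 mm by 85 mm) begins 54 mm behind the grasp point. The pads swing forward as they close: fully open they stand 13 mm farther back than shut.
Start: joints at [-1.383, 0.116, 1.442, -0, 1.584, -0.038], TCP at [0.151, -0.658, 0.231] pointing down, gripper open.
Joint ranges: [-2.83, 2.83], [-0.83, 2.19], [0.07, 2.5], [-1.14, 4.28], [0.01, 3], [-2.97, 2.97]. Speed limits (rad/s): [1.89, 1.89, 2.22, 3.14, 3.14, 3.14].

INTERFACE

Orientations are given as a unit quaternion [x, y, z, w].
In Python, from workcell import bot gives the robot as it stands.
- The arm moves only by the tool apply_moves, never from a script. Its argument "deltas" is a list that holds one entry, the list of rows, each a list of 7 numbers: the turn, a rotation vector about the world's x, y, z in degrees, then the shift along the world's x, y, z in cm, then the finger opening in cm, from 0 to 8.54. A call has 1 to 12 rows; each row shifts and turns the commanded pose from where the row before left it; what a row does not reach is not made up. A row lasts 1/8 s, in which the tool goes at most 62.5 mm and 10.7 degrees, less where a joint would pass 70% of its speed; a pose out of reach is approached as far as the arm can. A call with a gripper value outside its range is refused whole. The fingers move at their own pace and stop on an object; "force" is the grip in N (left out, the last holds). Time passes only in rows, so rows that do not move let the fingers close. It gives the time, the measured TCP pose, the force, the opening and the grip force at its end, in the units of the state.
- bot.sense(): the state, without advancing time (a new reading comes with each control period).
- bot.camera(name): name is "scene" or "top" or "wrist"; returns the picture (480x640x3 uint8, red, green, blue); there is no depth.
- bot.calibration(name): a dict with "fx", "fy", "cx", "cy" (pixels), "R" (3x3) and "t" (3): a world point X has camera coordinates R X + t. Camera axes: x right, y down, z forward; pixel columns grow to the right and rows downward; lengths in m; the calibration is good to about 2 mm. A picture is of the moment at which its call begins: read the wrist's pose just before it. calibration takes no time and is no camera call; for the wrist camera it gives the pose at the moment of the call.
- bot.close_job(): hands the job in; it is judged then, once.
The state is a dict: "clock": time; "qpos": joint angles; "joint_vel": joint speeds; "effort": joint torques, N m; "position": TCP position; "tcp_rot": TCP orientation; "wrist_force": force on the tool from outside, world axes, zero at the start; "moment": the same for the moment, N m; "grip_width": finger opening in m; "grip_force": force on a finger pad.
Only numpy, scipy, OpenCV 4.12 (cv2) and the standard library are available. Lean on these libraries where they do the work, as an engineer would, in place of code of your own. Each camera call takes 0.05 s, during which the arm holds its last target. There are 200 camera calls.

TASK

Stand the four amber reagent bottles upright on the white stand, one centred on each round mark, in order of size: the smallest on the mark next to the upright steel end plate, and so on up to the largest at the far end of the row. Set each bottle down rather than dropping it or tipping it over, and leave the glass beaker where it is.

Things in the scene. Friction and masses are not known exactly. Their poses are not given: they have to be found in the camera images.
- bottle_smallest_mid (a point): The smallest of the four amber glass bottles (round, paper label, black screw cap), standing upright and loose on the bench; 32 mm in diameter, 54 mm tall with the cap, about 60 g (varies by a quarter). The straight round body reaches 37 mm above the foot; above it a shoulder and a cap 21 mm wide. This point is its centre on the axis, half-way up, 27 mm above the foot; z points to the cap.
- bottle_small_mid (a point): The second smallest of the four amber glass bottles (round, paper label, black screw cap), standing upright and loose on the bench; 40 mm in diameter, 66 mm tall with the cap, about 110 g (varies by a quarter). The straight round body reaches 45 mm above the foot; above it a shoulder and a cap 26 mm wide. This point is its centre on the axis, half-way up, 33 mm above the foot; z points to the cap.
- bottle_large_mid (a point): The second largest of the four amber glass bottles (round, paper label, black screw cap), standing upright and loose on the bench; 50 mm in diameter, 78 mm tall with the cap, about 200 g (varies by a quarter). The straight round body reaches 53 mm above the foot; above it a shoulder and a cap 33 mm wide. This point is its centre on the axis, half-way up, 39 mm above the foot; z points to the cap.
- bottle_largest_mid (a point): The largest of the four amber glass bottles (round, paper label, black screw cap), standing upright and loose on the bench; 58 mm in diameter, 90 mm tall with the cap, about 320 g (varies by a quarter). The straight round body reaches 61 mm above the foot; above it a shoulder and a cap 38 mm wide. This point is its centre on the axis, half-way up, 45 mm above the foot; z points to the cap.
- mark_a: One of the four alike round marks (grey disc with a black rim, 72 mm across, flat) in a straight row, 90 mm apart, on the white stand. The letters say nothing about the order along the row: it changes with every start. Origin: centre of the mark on the stand's top, which is 10 mm above the bench; z up.
- mark_b: One of the four alike round marks (grey disc with a black rim, 72 mm across, flat) in a straight row, 90 mm apart, on the white stand. The letters say nothing about the order along the row: it changes with every start. Origin: centre of the mark on the stand's top, which is 10 mm above the bench; z up.
- mark_c: One of the four alike round marks (grey disc with a black rim, 72 mm across, flat) in a straight row, 90 mm apart, on the white stand. The letters say nothing about the order along the row: it changes with every start. Origin: centre of the mark on the stand's top, which is 10 mm above the bench; z up.
- mark_d: One of the four alike round marks (grey disc with a black rim, 72 mm across, flat) in a straight row, 90 mm apart, on the white stand. The letters say nothing about the order along the row: it changes with every start. Origin: centre of the mark on the stand's top, which is 10 mm above the bench; z up.
- end_plate: Upright steel plate, 95 mm wide, 6 mm thick, 45 mm tall, fixed on one end of the white stand (450 x 105 x 10 mm, fixed to the bench, lying across in front of the robot), in line with the marks, 70 mm from the centre of the nearest mark; which end changes. The other end is bare but for two 3 mm screw heads. Origin: middle of its lower edge, on the stand's top.
- beaker_mid (a point): Empty glass beaker, 60 mm across the rim, 70 mm tall, 90 g, loose and upright on the bench among the bottles; to be left alone. This point is its centre, half-way up. Also among the bottles stands a fixed yellow tube block (76 x 60 x 30 mm). Bottles, beaker and block start at least 110 mm from each other, centre to centre. Taller equipment (up to 0.32 m) stands only along the back (x above 0.76 m) and sides (y beyond 0.48 m) of the table.
There are look-alikes about, which are no part of the job. Leave any red look-alike of the part that bears bottle_smallest_mid alone. What is shaped like the part that bears bottle_largest_mid but green is not meant.

How it is judged:
By the outcome, as a careful person would: the job done as asked, in the order asked, and still so for the second after the job is handed in, with the robot touching nothing.
It also fails if it takes over 120 s, if anything falls off the work surface, if the arm or the gripper's body presses on something with over 40 N, if the wrist force passes 120 N, or if a joint passes its speed limit or range.

## Working session

There is one attempt and no reset: what is moved stays moved. The work goes in short steps, Python scripts to look and compute and a tool call to move; the robot and the scene stay as the last step left them, time stands still between calls to the robot, and variables do not carry over. Pictures are saved under pics/ and viewed, at most 14 in all, crops included, and the job is handed in when it is done.

Besides the shell and the picture viewer there is one more tool, called as name(argument=value, ...), one argument or row to a line, values as JSON. apply_moves: Moves the arm, as the interface text tells. Its arguments: {"type":"object","properties":{"deltas":{"type":"array"},"force":{"type":"number"}},"required":["deltas"]}

```bash
ls; mkdir -p pics
python3 - <<'E'
from workcell import bot
import cv2
for n in("scene","top"):
    im=bot.camera(n); cv2.imwrite(f"pics/{n}0.png",im[:,:,::-1])
    c=bot.calibration(n); print(n,c)
print(bot.sense(), bot.hold_point_z)
E
```

```text
pics
scene {'fx': 515.2815045242405, 'fy': 515.2815045242405, 'cx': 311.7881698971583, 'cy': 235.85611247591518, 'R': array([[ 0.85061883,  0.5257534 , -0.00556544],
       [ 0.35506755, -0.58220786, -0.73141031],
       [-0.3877817 ,  0.62017528, -0.68191494]]), 't': array([-0.44058653, -0.14317143,  1.40032813])}
top {'fx': 490.66791225062303, 'fy': 490.66791225062303, 'cx': 311.178415922095, 'cy': 235.0486784542831, 'R': array([[ 0.00855891, -0.99996198,  0.00166757],
       [-0.99756424, -0.00865381, -0.06921482],
       [ 0.06922662, -0.0010711 , -0.99760038]]), 't': array([-0.01209141,  0.52807735,  1.35841109])}
{'clock': 0.1, 'qpos': array([-1.38279090e+00,  1.16466180e-01,  1.44219563e+00, -1.61065712e-05,
        1.58395424e+00, -3.77923858e-02]), 'joint_vel': array([-2.30592241e-04, -2.39315207e-03, -1.99670553e-03,  2.47328520e-05,
       -2.13467633e-04, -1.57656383e-03]), 'effort': array([ 4.08522304e-03, -7.33661699e+01, -6.33785534e+01, -5.52630198e-06,
        5.28823395e-03, -9.24687527e-06]), 'position': array([ 0.15108463, -0.65771607,  0.23061875]), 'tcp_rot': array([ 9.93633567e-01,  1.12659103e-01, -4.64255054e-05, -5.09648969e-04]), 'wrist_force': array([0.01767114, 0.34361939, 0.20967768]), 'moment': array([-0.02364498, -0.03566163,  0.00285819]), 'grip_force': 0.0, 'grip_width': 0.08537098284749527} 0.0187
```

View pics/scene0.png

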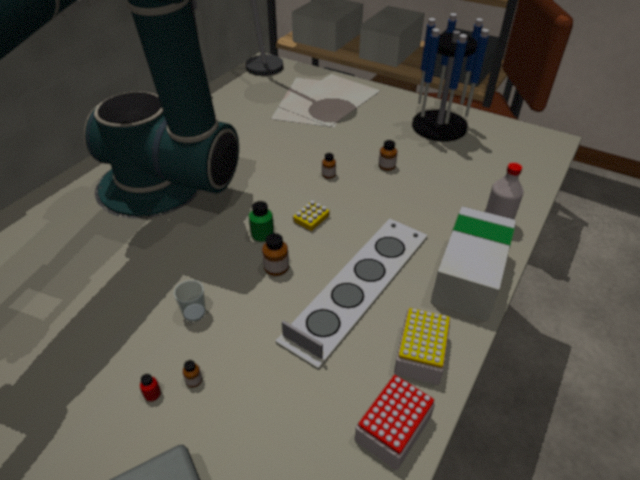

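View pics/top0.png

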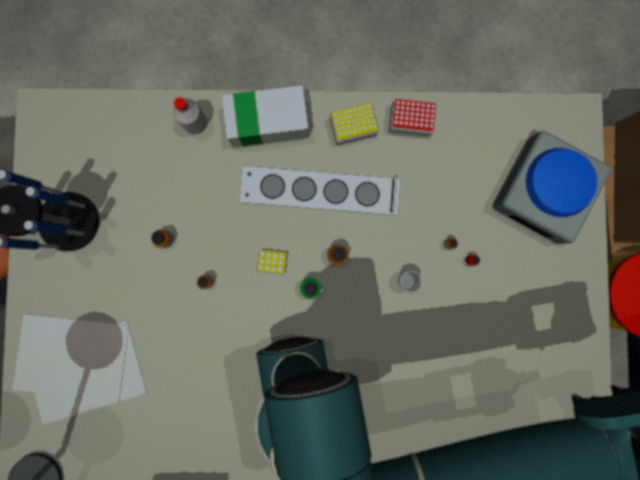

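Top view: there are four amber bottles at (452,242), (162,238), (205,282) and (338,254). The red look-alike is at (473,260), the green one at (311,288) and the beaker at (408,279). The stand's marks are at (272,186) to (367,194), with the end plate at (394,195), on the -y end. I'll enlarge these to confirm and measure.

```bash
cat > h.py <<'E'
import numpy as np, cv2
from workcell import bot
def tile(im,u,v,w=24,h=24,s=8):
    M=np.float32([[s,0,-(u-w/2)*s],[0,s,-(v-h/2)*s]])
    t=cv2.warpAffine(im,M,(w*s,h*s),flags=cv2.INTER_CUBIC); 
    for k in range(0,w,4):
        cv2.line(t,(k*s,0),(k*s,4),(255,255,255),1); 
    for k in range(0,h,4): cv2.line(t,(0,k*s),(4,k*s),(255,255,255),1)
    cv2.putText(t,f"{u-w//2},{v-h//2}",(8,14),0,.42,(255,255,0),1)
    return np.clip(t*1.3,0,255).astype(np.uint8)
def ray(c,u,v):
    d=c['R'].T@np.array([(u-c['cx'])/c['fx'],(v-c['cy'])/c['fy'],1]); return -c['R'].T@c['t'],d
def onz(c,u,v,z):
    o,d=ray(c,u,v); return o+d*(z-o[2])/d[2]
def tri(obs):
    A=[];b=[]
    for c,u,v in obs:
        o,d=ray(c,u,v); d/=np.linalg.norm(d); P=np.eye(3)-np.outer(d,d); A.append(P); b.append(P@o)
    A=np.vstack(A); b=np.hstack(b); x=np.linalg.lstsq(A,b,rcond=None)[0]
    return x, np.linalg.norm(A@x-b)
def proj(c,X):
    p=c['R']@np.asarray(X,float)+c['t']; return c['fx']*p[0]/p[2]+c['cx'],c['fy']*p[1]/p[2]+c['cy']
E
python3 - <<'E'
from h import *
t=cv2.imread("pics/top0.png"); s=cv2.imread("pics/scene0.png")
a=np.hstack([tile(t,u,v) for u,v in((452,242),(162,238),(205,282),(338,254))])
b=np.hstack([tile(s,u,v,48,48,4) for u,v in((193,374),(388,156),(329,166),(276,255))])
cv2.imwrite("pics/m1.png",np.vstack([a,b]))
E
```

```text
(no output)
```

View pics/m1.png

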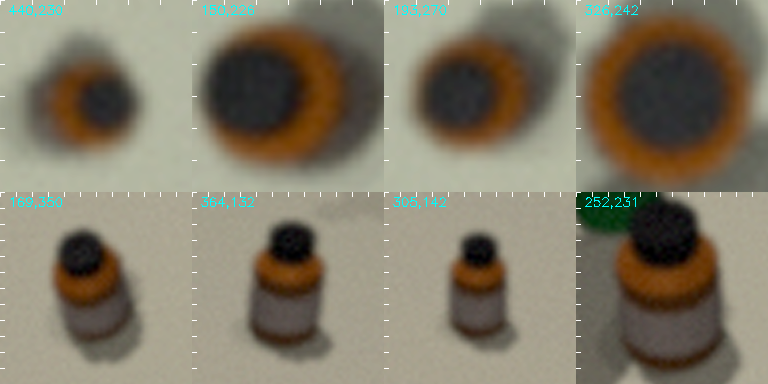

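The body widths in the top tiles are about 10.5, 17.5, 14 and 20.5 px. At 361 px/m that gives smallest, large, small and largest respectively, and all four are amber with labels. Cap-top centres (top view, scene view):
- Smallest: (453.4,242.8), (189,363.5)
- Large: (157.5,237.3), (389,143.3)
- Small: (203.1,281.6), (328.7,155.2)
- Largest: (338,254.1), (274.3,239.5)

Next I'll enlarge the marks.

Run:
```python
from h import *
ct,cs=bot.calibration("top"),bot.calibration("scene")
for n,h,a,b in(("smallest",.054,(453.4,242.8),(189,363.5)),("large",.078,(157.5,237.3),(389,143.3)),("small",.066,(203.1,281.6),(328.7,155.2)),("largest",.09,(338,254.1),(274.3,239.5))):
    x,r=tri([(ct,*a),(cs,*b)]); print(n,x.round(4),r.round(4),"at h:",onz(ct,*a,h).round(4), onz(cs,*b,h).round(4))
t=cv2.imread("pics/top0.png"); s=cv2.imread("pics/scene0.png")
a=tile(t,320,190,160,50,5); b=tile(s,355,290,160,150,5)[:]
b=cv2.resize(b,(640,600))[:, :]
cv2.imwrite("pics/m2.png",np.vstack([a,cv2.resize(tile(s,355,290,150,146,5)[:,:],(800,600))[:350]*0])[:250])
# automatic: ellipse fit of grey discs
for nm,im in(("top",t),("scene",s)):
    g=cv2.cvtColor(im,cv2.COLOR_BGR2GRAY); c=bot.calibration(nm)
    bw=cv2.adaptiveThreshold(g,255,cv2.ADAPTIVE_THRESH_MEAN_C,cv2.THRESH_BINARY_INV,61,15)
    for k in cv2.findContours(bw,cv2.RETR_LIST,cv2.CHAIN_APPROX_NONE)[0]:
        if len(k)<40: continue
        (u,v),ax,_=cv2.fitEllipse(k); p=onz(c,u,v,.01)
        if .45<p[0]<.8 and abs(p[1])<.35 and cv2.contourArea(k)>.9*np.pi*ax[0]*ax[1]/4 : print(nm,round(u,1),round(v,1),np.round(ax,1),p.round(4))
```

```text
smallest [ 0.507  -0.3967  0.0546] 0.0016 at h: [ 0.5078 -0.3961  0.054 ] [ 0.5058 -0.3972  0.054 ]
large [0.5146 0.4054 0.0754] 0.0001 at h: [0.5144 0.4046 0.078 ] [0.5162 0.4016 0.078 ]
small [0.397  0.282  0.0669] 0.0002 at h: [0.3968 0.2821 0.066 ] [0.3965 0.2832 0.066 ]
largest [ 0.4731 -0.0794  0.0864] 0.0004 at h: [ 0.4732 -0.079   0.09  ] [ 0.4752 -0.0826  0.09  ]
top 367.0 193.7 [24.3 24.5] [ 0.6477 -0.1651  0.01  ]
top 335.4 191.1 [24.3 24.5] [ 0.6546 -0.0752  0.01  ]
top 303.8 188.5 [23.9 24.4] [0.6611 0.0146 0.01  ]
top 272.1 185.9 [24.2 24.6] [0.6677 0.1048 0.01  ]
scene 322.7 322.7 [27.4 34.4] [ 0.6462 -0.1655  0.01  ]
scene 347.0 295.0 [24.6 32.9] [ 0.6529 -0.076   0.01  ]
scene 369.3 269.9 [22.3 31.4] [0.6599 0.0139 0.01  ]
scene 389.6 246.9 [20.4 30.3] [0.6667 0.1039 0.01  ]
```

View pics/m2.png

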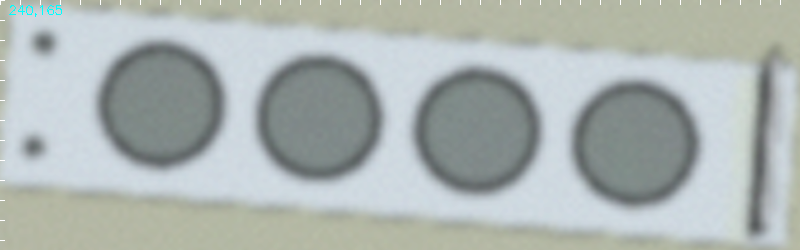

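The mark centres agree between views to about 1.5 mm. Next to the plate is (0.647,-0.165), then (0.654,-0.076), (0.6605,0.014) and (0.667,0.104). The bottle cap heights also match the text. I'm moving above the smallest bottle, closing direction along x.

apply_moves(
  deltas=[
    [[0, 0, 6.4, 2.97, 2.18, -0.3, 8.5], [0, 0, 6.4, 2.97, 2.18, -0.3, 8.5], [0, 0, 6.4, 2.97, 2.18, -0.3, 8.5], [0, 0, 6.4, 2.97, 2.18, -0.3, 8.5], [0, 0, 6.4, 2.97, 2.18, -0.3, 8.5], [0, 0, 6.4, 2.97, 2.18, -0.3, 8.5], [0, 0, 6.4, 2.97, 2.18, -0.3, 8.5], [0, 0, 6.4, 2.97, 2.18, -0.3, 8.5], [0, 0, 6.4, 2.97, 2.18, -0.3, 8.5], [0, 0, 6.4, 2.97, 2.18, -0.3, 8.5], [0, 0, 6.4, 2.97, 2.18, -0.3, 8.5], [0, 0, 6.6, 2.93, 2.22, 0.2, 8.5]],
  ],
  force=30,
)

```text
clock: 1.6
position: [0.5078, -0.3948, 0.1995]
tcp_rot: [0.706, 0.708, -0.0, -0.001]
wrist_force: [-0.1, -0.5, 0.1]
grip_width: 0.0851
grip_force: 0.0
```

```bash
cat > look.py <<'E'
import sys
from h import *
from scipy.spatial.transform import Rotation as R
s=bot.sense(); c=bot.calibration("wrist"); im=bot.camera("wrist")
n=sys.argv[1]; im=im[:,:,::-1].copy()
print(s['clock'],s['position'].round(4),R.from_quat(s['tcp_rot']).as_matrix().round(3).tolist(),s['grip_width'])
np.savez(f"pics/{n}.npz",**c)
for a in sys.argv[2:]:
    p=[float(k) for k in a.split(',')]; u,v=proj(c,p); print(a,round(u,1),round(v,1)); cv2.drawMarker(im,(round(u),round(v)),(255,0,255),0,12,1)
cv2.imwrite(f"pics/{n}.png",im)
E
python3 look.py w1 0.507,-0.3965,0.054 0.507,-0.3965,0
```

```text
1.6 [ 0.5078 -0.3948  0.1995] [[-0.003, 1.0, -0.001], [1.0, 0.003, 0.001], [0.001, -0.001, -1.0]] 0.08511038622173299
0.507,-0.3965,0.054 316.9 227.1
0.507,-0.3965,0 316.9 212.2
```

View pics/w1.png

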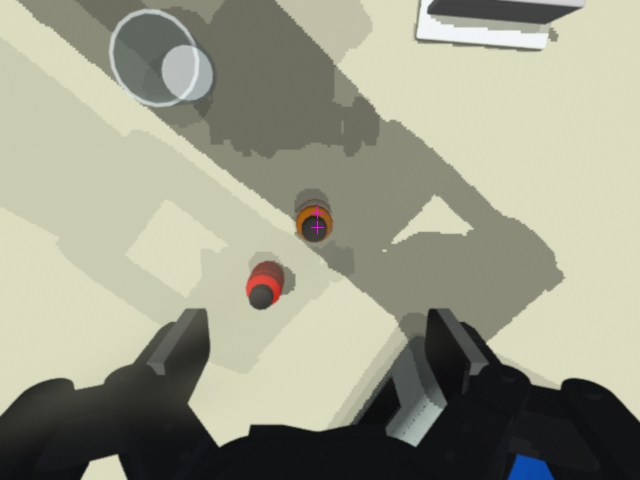

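The wrist view shows the smallest bottle's cap at (314,228), against a prediction of (317,227), so x is about 0.505. The red look-alike at (265,290) is clear of the fingers. I'm descending and grasping.

apply_moves(
  deltas=[
    [[0, 0, 0, -0.3, -0.17, -3.0, 6.2], [0, 0, 0, 0, 0, -4.0, 6.2], [0, 0, 0, 0, 0, -4.0, 6.2], [0, 0, 0, 0, 0, -4.0, 6.2], [0, 0, 0, 0, 0, -3.0, 6.2], [0, 0, 0, 0, 0, -1.35, 6.2], [0, 0, 0, 0, 0, 0, 6.2], [0, 0, 0, 0, 0, 0, 2.4], [0, 0, 0, 0, 0, 0, 2.4], [0, 0, 0, 0, 0, 0, 2.4], [0, 0, 0, 0, 0, 0, 2.4], [0, 0, 0, 0, 0, 0, 2.4]],
  ],
  force=30,
)

```text
clock: 3.15
position: [0.5046, -0.398, 0.0084]
tcp_rot: [0.707, 0.707, 0.0, 0.001]
wrist_force: [-0.9, 0.8, 7.5]
grip_width: 0.0308
grip_force: 29.5
```

apply_moves(
  deltas=[
    [[0, 0, 0, 0, 0, 1.0, 2.4], [0, 0, 0, 0, 0, 3.0, 2.4], [0, 0, 0, 0, 0, 4.0, 2.4], [0, 0, 0, 0, 0, 4.0, 2.4], [0, 0, 0, 1.0, 1.6, 0, 2.4], [0, 0, 0, 2.2, 3.6, 0, 2.4], [0, 0, 0, 2.5, 4.0, 0, 2.4], [0, 0, 0, 2.5, 4.2, 0, 2.4], [0, 0, 0, 2.5, 4.2, 0, 2.4], [0, 0, 0, 2.2, 3.6, 0, 2.4], [0, 0, 0, 1.3, 2.1, 0, 2.4], [0, 0, 0, 0, 0, 0, 2.4]],
  ],
)

```text
clock: 4.65
position: [0.6465, -0.1632, 0.1263]
tcp_rot: [0.707, 0.707, -0.0, -0.0]
wrist_force: [0.4, -0.6, -0.3]
grip_width: 0.0311
grip_force: 29.9
```

```bash
python3 look.py w2 0.647,-0.1653,0.01; python3 -c "
from h import *;c=bot.calibration('wrist');p=bot.sense()['position'];print(-c['R'].T@c['t']-p,c['R'].round(3),c['fx'])
print(proj(c,p+[0,0,-.008+.054]),proj(c,p+[0,.003,-.008+.054]))"
```

```text
4.65 [ 0.6465 -0.1632  0.1263] [[-0.001, 1.0, -0.001], [1.0, 0.001, 0.0], [0.0, -0.001, -1.0]] 0.03114203072317485
0.647,-0.1653,0.01 318.6 238.0
[-0.00064477  0.07560514  0.14316646] [[ 1.     0.    -0.   ]
 [ 0.    -0.955  0.298]
 [-0.    -0.298 -0.955]] 373.7935294674445
(np.float64(319.08778585646417), np.float64(382.4553921267082)) (np.float64(319.1078047752843), np.float64(374.1902668471482))
```

View pics/w2.png

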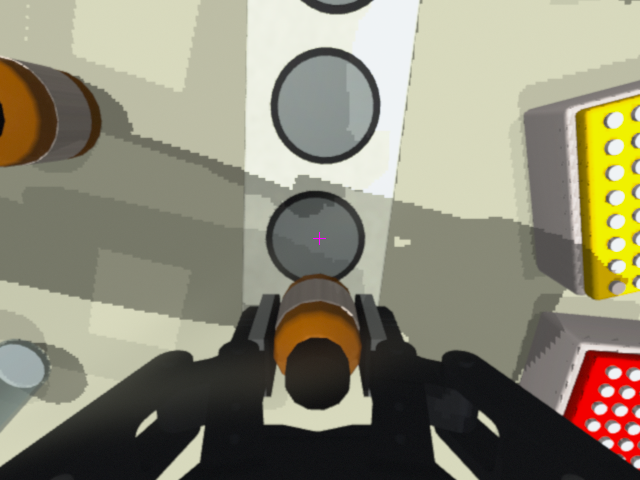

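The bottle hangs upright, with its cap at (318,379) and so about 1 mm to +y of the TCP. The mark's ring centre is at (316,239), which confirms mark x of about 0.646. I'm lowering to just above.

apply_moves(
  deltas=[
    [[0, 0, 0, -0.05, -0.33, -1.5, 2.4], [0, 0, 0, 0, 0, -3.5, 2.4], [0, 0, 0, 0, 0, -3.0, 2.4], [0, 0, 0, 0, 0, -1.5, 2.4], [0, 0, 0, 0, 0, -0.6, 2.4], [0, 0, 0, 0, 0, 0, 2.4], [0, 0, 0, 0, 0, 0, 2.4]],
  ],
)

```text
clock: 5.58
position: [0.6461, -0.1681, 0.027]
tcp_rot: [0.708, 0.707, 0.0, 0.001]
wrist_force: [-0.6, -0.5, -1.6]
grip_width: 0.0311
grip_force: 29.9
```

apply_moves(
  deltas=[
    [[0, 0, 0, 0, 0.1, -0.3, 2.4], [0, 0, 0, 0, 0, -0.2, 2.4], [0, 0, 0, 0, 0, -0.15, 2.4], [0, 0, 0, 0, 0, 0, 2.4]],
  ],
)

```text
clock: 6.08
position: [0.6456, -0.1668, 0.0191]
tcp_rot: [0.707, 0.707, -0.0, -0.0]
wrist_force: [0.6, -0.6, 0.1]
grip_width: 0.0311
grip_force: 29.9
```

apply_moves(
  deltas=[
    [[0, 0, 0, 0, 0, -0.1, 2.4], [0, 0, 0, 0, 0, 0, 2.4]],
  ],
)

```text
clock: 6.32
position: [0.6457, -0.1669, 0.0184]
tcp_rot: [0.707, 0.707, 0.0, 0.0]
wrist_force: [-0.6, 0.1, 1.6]
grip_width: 0.0311
grip_force: 30.0
```

apply_moves(
  deltas=[
    [[0, 0, 0, 0, 0, -0.08, 2.4], [0, 0, 0, 0, 0, 0, 2.4]],
  ],
)

```text
clock: 6.58
position: [0.6457, -0.1669, 0.0184]
tcp_rot: [0.707, 0.707, 0.0, 0.0]
wrist_force: [-4.7, 1.6, 9.4]
grip_width: 0.0312
grip_force: 30.8
```

apply_moves(
  deltas=[
    [[0, 0, 0, 0, 0, 0.05, 4.0], [0, 0, 0, 0, 0, 0, 5.0], [0, 0, 0, 0, 0, 0, 6.2], [0, 0, 0, 0, 0, 0, 6.2], [0, 0, 0, 0, 0, 0, 6.2], [0, 0, 0, 0, 0, 1.0, 6.2], [0, 0, 0, 0, 0, 3.0, 6.2], [0, 0, 0, 0, 0, 5.0, 6.2], [0, 0, 0, 0, 0, 5.0, 6.2], [0, 0, 0, 0, 0, 4.0, 6.2], [0, 0, 0, 0, 3.6, 0, 7.0], [0, 0, 0, 0, 0, 0, 7.0]],
  ],
)

```text
clock: 8.07
position: [0.6457, -0.1293, 0.1994]
tcp_rot: [0.707, 0.707, 0.001, 0.001]
wrist_force: [-0.7, 0.4, 0.3]
grip_width: 0.0702
grip_force: 0.0
```

```bash
python3 look.py w3 0.6461,-0.1655,0.064 0.6461,-0.1655,0.01
```

```text
8.075 [ 0.6457 -0.1293  0.1994] [[-0.001, 1.0, 0.001], [1.0, 0.001, -0.0], [-0.0, 0.001, -1.0]] 0.07016182124408314
0.6461,-0.1655,0.064 317.9 271.9
0.6461,-0.1655,0.01 317.7 250.4
```

View pics/w3.png

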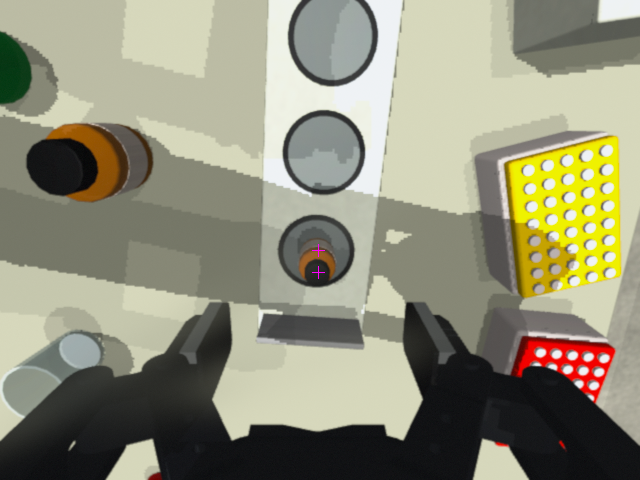

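The smallest bottle stands upright on its mark: cap at (317,272) as predicted, ring centre at (316,251). Next I'm moving above the small bottle.

apply_moves(
  deltas=[
    [[0, 0, 0, -1.2, 2.0, 0, 7.0], [0, 0, 0, -2.5, 4.1, 0, 7.0], [0, 0, 0, -2.5, 4.1, 0, 7.0], [0, 0, 0, -2.5, 4.1, 0, 7.0], [0, 0, 0, -2.5, 4.1, 0, 7.0], [0, 0, 0, -2.5, 4.1, 0, 7.0], [0, 0, 0, -2.5, 4.1, 0, 7.0], [0, 0, 0, -2.5, 4.1, 0, 7.0], [0, 0, 0, -2.5, 4.1, 0, 7.0], [0, 0, 0, -2.5, 4.1, 0, 7.0], [0, 0, 0, -1.17, 2.2, 0, 7.0], [0, 0, 0, 0, 0, 0, 7.0]],
  ],
)

```text
clock: 9.62
position: [0.3956, 0.281, 0.1979]
tcp_rot: [0.707, 0.708, -0.0, -0.0]
wrist_force: [0.7, -1.3, -0.4]
grip_width: 0.0701
grip_force: 0.0
```

```bash
python3 look.py w4 0.397,0.282,0.066 0.397,0.282,0
```

```text
9.625 [0.3956 0.281  0.1979] [[-0.001, 1.0, -0.0], [1.0, 0.001, 0.0], [0.0, -0.0, -1.0]] 0.07010827686205764
0.397,0.282,0.066 319.6 228.3
0.397,0.282,0 319.1 209.7
```

View pics/w4.png

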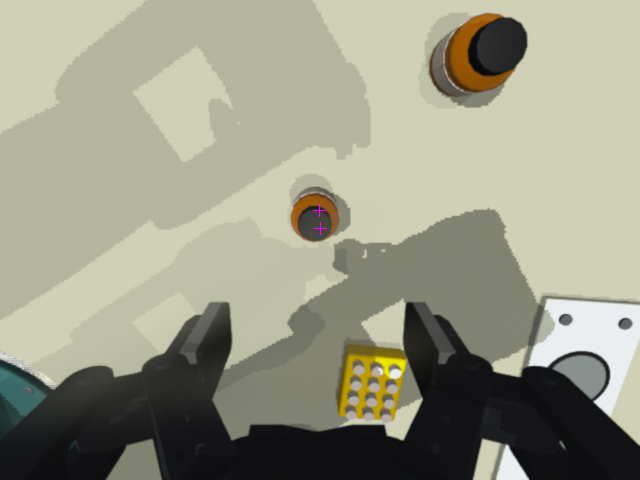

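The small bottle's cap is at (315,224), which is 3–4 mm off the prediction and within the gripper opening. I'm splitting the difference and grasping.

apply_moves(
  deltas=[
    [[0, 0, 0, 0, 0.25, -2.0, 7.0], [0, 0, 0, 0, 0, -4.0, 7.0], [0, 0, 0, 0, 0, -4.0, 7.0], [0, 0, 0, 0, 0, -4.0, 7.0], [0, 0, 0, 0, 0, -3.0, 7.0], [0, 0, 0, 0, 0, -1.5, 7.0], [0, 0, 0, 0, 0, 0, 7.0], [0, 0, 0, 0, 0, 0, 5.0], [0, 0, 0, 0, 0, 0, 3.2], [0, 0, 0, 0, 0, 0, 3.2], [0, 0, 0, 0, 0, 0, 3.2], [0, 0, 0, 0, 0, 0, 3.2]],
  ],
  force=35,
)

```text
clock: 11.18
position: [0.3976, 0.283, 0.0144]
tcp_rot: [0.707, 0.707, 0.001, 0.0]
wrist_force: [-1.1, -2.6, 7.2]
grip_width: 0.039
grip_force: 35.2
```

apply_moves(
  deltas=[
    [[0, 0, 0, 0, 0, 0.5, 3.2], [0, 0, 0, 0, 0, 2.0, 3.2], [0, 0, 0, 0, 0, 4.0, 3.2], [0, 0, 0, 0, 0, 4.5, 3.2], [0, 0, 0, 1.2, -1.6, 1.0, 3.2], [0, 0, 0, 2.5, -3.5, 0, 3.2], [0, 0, 0, 3.0, -4.0, 0, 3.2], [0, 0, 0, 3.0, -4.0, 0, 3.2], [0, 0, 0, 3.0, -4.0, 0, 3.2], [0, 0, 0, 3.0, -4.0, 0, 3.2], [0, 0, 0, 3.0, -4.0, 0, 3.2], [0, 0, 0, 3.0, -4.0, 0, 3.2]],
  ],
)

```text
clock: 12.68
position: [0.6148, -0.0099, 0.1336]
tcp_rot: [0.708, 0.707, 0.0, 0.0]
wrist_force: [0.2, 1.0, -0.2]
grip_width: 0.0392
grip_force: 35.4
```

apply_moves(
  deltas=[
    [[0, 0, 0, 1.8, -3.0, 0, 3.2], [0, 0, 0, 1.3, -2.2, 0, 3.2], [0, 0, 0, 0.7, -1.2, 0, 3.2], [0, 0, 0, 0, 0, 0, 3.2]],
  ],
)

```text
clock: 13.18
position: [0.6519, -0.0724, 0.133]
tcp_rot: [0.708, 0.707, -0.0, -0.0]
wrist_force: [0.0, 0.4, -0.8]
grip_width: 0.0391
grip_force: 35.4
```

```bash
python3 look.py w5 0.6533,-0.0756,0.01; python3 -c "
from h import *;c=bot.calibration('wrist');p=bot.sense()['position']
print(proj(c,p+[0,0,-.0145+.066]),proj(c,p+[0,.003,-.0145+.066]))"
```

```text
13.175 [ 0.6519 -0.0724  0.133 ] [[0.001, 1.0, -0.0], [1.0, -0.001, 0.0], [0.0, -0.0, -1.0]] 0.0390961224947825
0.6533,-0.0756,0.01 319.7 236.8
(np.float64(319.2621033321238), np.float64(394.7243177552689)) (np.float64(319.2756624893471), np.float64(386.1639782515374))
```

View pics/w5.png

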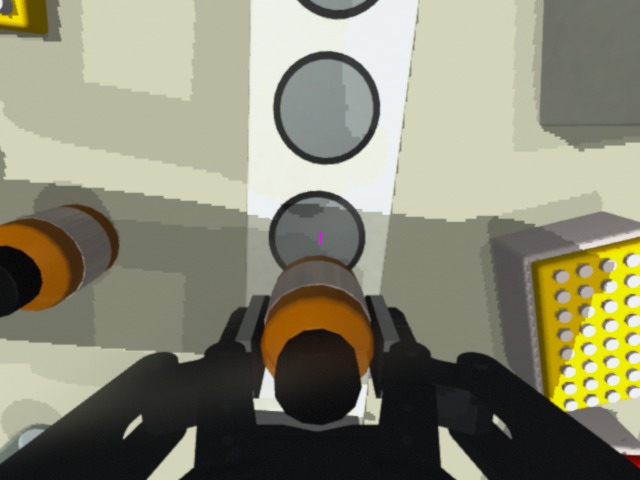

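The mark ring centre is at (317.5,238). The cap is at (318,387), so the bottle hangs about 2.5 mm to +y of the TCP, and I'm compensating while lowering.

apply_moves(
  deltas=[
    [[0, 0, 0, 0.05, -0.6, -1.5, 3.2], [0, 0, 0, 0, 0, -3.5, 3.2], [0, 0, 0, 0, 0, -3.0, 3.2], [0, 0, 0, 0, 0, -1.5, 3.2], [0, 0, 0, 0, 0, -0.7, 3.2], [0, 0, 0, 0, 0, -0.3, 3.2], [0, 0, 0, 0, 0, -0.1, 3.2], [0, 0, 0, 0, 0, 0, 3.2]],
  ],
)

```text
clock: 14.22
position: [0.6527, -0.0784, 0.0277]
tcp_rot: [0.707, 0.707, 0.0, 0.0]
wrist_force: [0.3, 0.3, -1.7]
grip_width: 0.0393
grip_force: 35.4
```

apply_moves(
  deltas=[
    [[0, 0, 0, 0, 0, -0.15, 3.2], [0, 0, 0, 0, 0, -0.1, 3.2], [0, 0, 0, 0, 0, -0.05, 3.2], [0, 0, 0, 0, 0, 0, 3.2]],
  ],
)

```text
clock: 14.72
position: [0.6524, -0.0784, 0.0244]
tcp_rot: [0.707, 0.707, 0.0, 0.0]
wrist_force: [-3.2, 0.1, 4.2]
grip_width: 0.0391
grip_force: 36.0
```

apply_moves(
  deltas=[
    [[0, 0, 0, 0, 0, 0.0, 4.6], [0, 0, 0, 0, 0, 0, 5.6], [0, 0, 0, 0, 0, 0, 7.0], [0, 0, 0, 0, 0, 0, 7.0], [0, 0, 0, 0, 0, 0, 7.0], [0, 0, 0, 0, 0, 1.0, 7.0], [0, 0, 0, 0, 0, 3.0, 7.0], [0, 0, 0, 0, 0, 5.0, 7.0], [0, 0, 0, 0, 0, 5.0, 7.0], [0, 0, 0, 0, 0, 4.0, 7.0], [0, 0, 0, -0.8, 3.0, 0, 8.2], [0, 0, 0, -1.4, 4.8, 0, 8.2]],
  ],
)

```text
clock: 16.23
position: [0.6304, -0.0004, 0.2052]
tcp_rot: [0.708, 0.706, 0.0, 0.001]
wrist_force: [0.0, 0.0, -0.3]
grip_width: 0.0823
grip_force: 0.0
```

apply_moves(
  deltas=[
    [[0, 0, 0, -1.4, 4.8, 0, 8.2], [0, 0, 0, -1.4, 4.8, 0, 8.2], [0, 0, 0, -1.4, 4.8, 0, 8.2], [0, 0, 0, -1.4, 4.8, 0, 8.2], [0, 0, 0, -1.4, 4.8, 0, 8.2], [0, 0, 0, -1.4, 4.8, 0, 8.2], [0, 0, 0, -1.4, 4.8, 0, 8.2], [0, 0, 0, -1.2, 4.6, 0, 8.2], [0, 0, 0, -0.6, 2.3, 0, 8.2], [0, 0, 0, 0, 0, 0, 8.2]],
  ],
)

```text
clock: 17.48
position: [0.514, 0.4055, 0.2042]
tcp_rot: [0.707, 0.707, -0.0, 0.0]
wrist_force: [0.6, -0.8, -0.7]
grip_width: 0.082
grip_force: 0.0
```

```bash
python3 look.py w6 0.515,0.405,0.078 0.515,0.405,0
```

```text
17.475 [0.514  0.4055 0.2042] [[-0.001, 1.0, 0.0], [1.0, 0.001, -0.0], [-0.0, 0.0, -1.0]] 0.08204630332791199
0.515,0.405,0.078 319.1 232.2
0.515,0.405,0 318.6 209.8
```

View pics/w6.png

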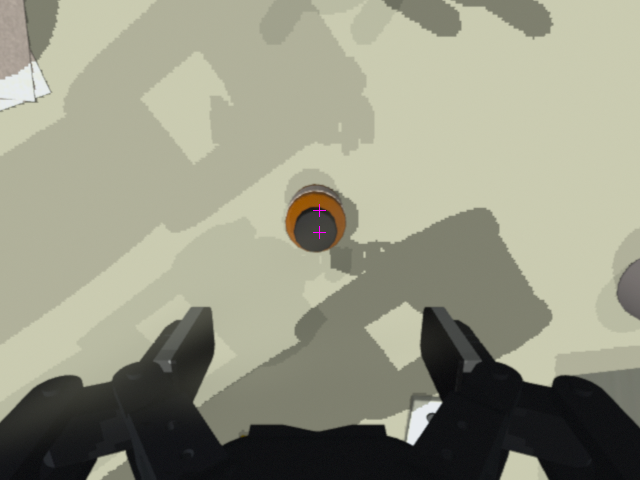

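The large bottle's cap is at (316,229), so y is about 0.407 and x about 0.513. I'm grasping.

apply_moves(
  deltas=[
    [[0, 0, 0, -0.1, 0.15, -2.0, 8.2], [0, 0, 0, 0, 0, -4.0, 8.2], [0, 0, 0, 0, 0, -4.0, 8.2], [0, 0, 0, 0, 0, -4.0, 8.2], [0, 0, 0, 0, 0, -3.0, 8.2], [0, 0, 0, 0, 0, -1.6, 8.2], [0, 0, 0, 0, 0, 0, 7.0], [0, 0, 0, 0, 0, 0, 5.8], [0, 0, 0, 0, 0, 0, 4.2], [0, 0, 0, 0, 0, 0, 4.2], [0, 0, 0, 0, 0, 0, 4.2], [0, 0, 0, 0, 0, 0, 4.2]],
  ],
  force=45,
)

```text
clock: 19.02
position: [0.5141, 0.4066, 0.0197]
tcp_rot: [0.707, 0.707, 0.001, 0.0]
wrist_force: [-0.3, -1.0, 5.7]
grip_width: 0.0491
grip_force: 47.0
```

apply_moves(
  deltas=[
    [[0, 0, 0, 0, 0, 0.5, 4.2], [0, 0, 0, 0, 0, 2.0, 4.2], [0, 0, 0, 0, 0, 4.0, 4.2], [0, 0, 0, 0, 0, 4.5, 4.2], [0, 0, 0, 0.8, -2.0, 1.5, 4.2], [0, 0, 0, 1.6, -4.2, 0, 4.2], [0, 0, 0, 1.9, -5.0, 0, 4.2], [0, 0, 0, 1.9, -5.0, 0, 4.2], [0, 0, 0, 1.9, -5.0, 0, 4.2], [0, 0, 0, 1.9, -5.0, 0, 4.2], [0, 0, 0, 1.9, -5.0, 0, 4.2], [0, 0, 0, 1.4, -4.0, 0, 4.2]],
  ],
)

```text
clock: 20.52
position: [0.6464, 0.051, 0.1427]
tcp_rot: [0.708, 0.706, -0.0, -0.0]
wrist_force: [0.3, 0.4, -1.8]
grip_width: 0.0489
grip_force: 47.0
```

apply_moves(
  deltas=[
    [[0, 0, 0, 0.8, -2.2, 0, 4.2], [0, 0, 0, 0.5, -1.4, 0, 4.2], [0, 0, 0, 0, 0, 0, 4.2]],
  ],
)

```text
clock: 20.9
position: [0.6594, 0.0179, 0.1428]
tcp_rot: [0.708, 0.707, -0.0, -0.0]
wrist_force: [-0.0, -0.3, -2.6]
grip_width: 0.049
grip_force: 47.0
```

```bash
python3 look.py w7 0.6600,0.0143,0.01; python3 -c "
from h import *;c=bot.calibration('wrist');p=bot.sense()['position']
for dy in(0,.003):
  q=np.array([proj(c,p+[.0165*np.cos(a),dy+.0165*np.sin(a),-.0197+.078]) for a in np.arange(0,6.3,.1)]); print(q.min(0),q.max(0))"
```

```text
20.9 [0.6594 0.0179 0.1428] [[0.002, 1.0, -0.0], [1.0, -0.002, 0.0], [0.0, -0.0, -1.0]] 0.0490002506702424
0.6600,0.0143,0.01 318.7 233.8
[259.80649884 360.3852083 ] [379.02766616 458.2872668 ]
[259.30382246 350.50796122] [379.56210433 450.12298964]
```

View pics/w7.png

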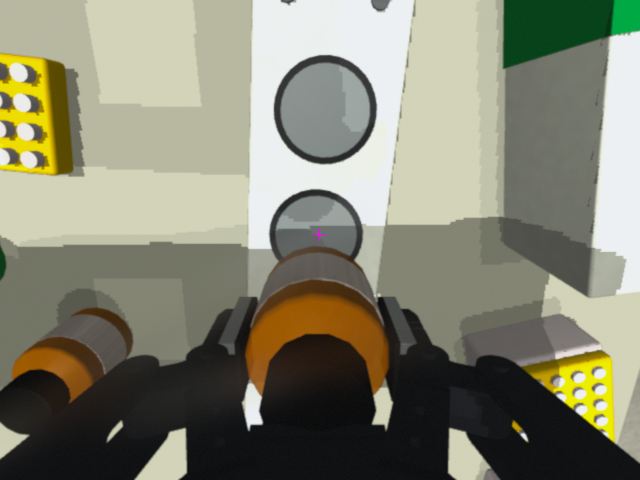

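The ring centre is at (316,234) and the cap is centred at x of about 318.5. The y offset in the hand is about 0. I'm lowering.

apply_moves(
  deltas=[
    [[0, 0, 0, 0, -0.38, -1.5, 4.2], [0, 0, 0, 0, 0, -3.5, 4.2], [0, 0, 0, 0, 0, -3.0, 4.2], [0, 0, 0, 0, 0, -1.5, 4.2], [0, 0, 0, 0, 0, -0.8, 4.2], [0, 0, 0, 0, 0, -0.4, 4.2], [0, 0, 0, 0, 0, -0.3, 4.2], [0, 0, 0, 0, 0, 0, 4.2]],
  ],
)

```text
clock: 21.95
position: [0.6596, 0.0143, 0.0334]
tcp_rot: [0.707, 0.707, 0.0, 0.0]
wrist_force: [0.3, 0.4, -2.0]
grip_width: 0.0494
grip_force: 47.0
```

apply_moves(
  deltas=[
    [[0, 0, 0, 0, 0, -0.15, 4.2], [0, 0, 0, 0, 0, -0.1, 4.2], [0, 0, 0, 0, 0, -0.08, 4.2], [0, 0, 0, 0, 0, 0, 4.2]],
  ],
)

```text
clock: 22.45
position: [0.6595, 0.0143, 0.0298]
tcp_rot: [0.707, 0.707, 0.0, 0.0]
wrist_force: [-0.7, 0.0, -0.7]
grip_width: 0.0489
grip_force: 47.2
```

apply_moves(
  deltas=[
    [[0, 0, 0, 0, 0, -0.07, 4.2], [0, 0, 0, 0, 0, 0, 4.2]],
  ],
)

```text
clock: 22.7
position: [0.6595, 0.0143, 0.0298]
tcp_rot: [0.707, 0.707, 0.0, 0.0]
wrist_force: [-5.1, -0.4, 6.6]
grip_width: 0.0487
grip_force: 47.9
```

apply_moves(
  deltas=[
    [[0, 0, 0, 0, 0, 0.03, 5.6], [0, 0, 0, 0, 0, 0, 6.6], [0, 0, 0, 0, 0, 0, 7.6], [0, 0, 0, 0, 0, 0, 7.6], [0, 0, 0, 0, 0, 0, 7.6], [0, 0, 0, 0, 0, 1.0, 7.6], [0, 0, 0, 0, 0, 3.0, 7.6], [0, 0, 0, 0, 0, 5.0, 7.6], [0, 0, 0, 0, 0, 5.0, 7.6], [0, 0, 0, 0, 0, 4.0, 7.6], [0, 0, 0, -2.0, -1.0, 0, 8.5], [0, 0, 0, -3.7, -1.9, 0, 8.5]],
  ],
)

```text
clock: 24.2
position: [0.6022, -0.0146, 0.2103]
tcp_rot: [0.707, 0.707, 0.0, 0.0]
wrist_force: [-0.1, -0.8, -0.6]
grip_width: 0.085
grip_force: 0.0
```

apply_moves(
  deltas=[
    [[0, 0, 0, -4.0, -2.0, 0, 8.5], [0, 0, 0, -4.0, -2.0, 0, 8.5], [0, 0, 0, -3.0, -1.6, 0, 8.5], [0, 0, 0, -1.9, -0.9, 0, 8.5], [0, 0, 0, 0, 0, 0, 8.5]],
  ],
)

```text
clock: 24.82
position: [0.4728, -0.0801, 0.2105]
tcp_rot: [0.708, 0.706, 0.0, 0.001]
wrist_force: [0.2, 0.6, -0.0]
grip_width: 0.0855
grip_force: 0.0
```

```bash
python3 look.py w8 0.474,-0.080,0.09 0.474,-0.080,0
```

```text
24.825 [ 0.4728 -0.0801  0.2105] [[0.002, 1.0, 0.002], [1.0, -0.002, -0.0], [-0.0, 0.002, -1.0]] 0.0855379182331317
0.474,-0.080,0.09 319.1 233.4
0.474,-0.080,0 318.4 207.7
```

View pics/w8.png

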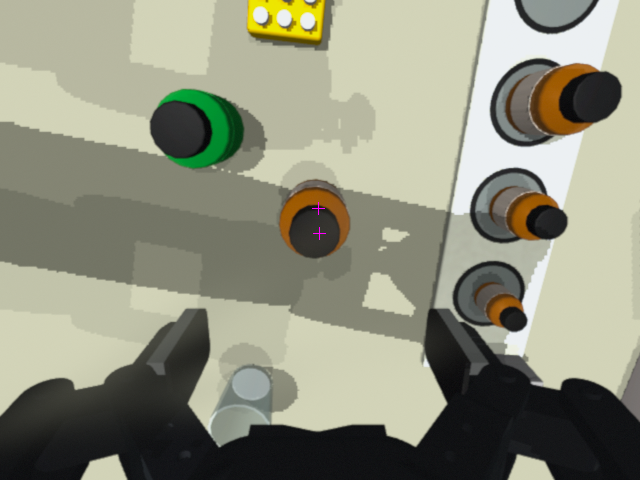

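The three placed bottles stand centred on their rings: ring centres at x of 534, 509 and 489, foot centres at about 535, 510 and 490. The largest bottle's cap is at (314.5,231). The green one at (195,128) is well clear. I'm grasping the largest.

apply_moves(
  deltas=[
    [[0, 0, 0, -0.13, 0.15, -2.0, 8.5], [0, 0, 0, 0, 0, -4.0, 8.5], [0, 0, 0, 0, 0, -4.0, 8.5], [0, 0, 0, 0, 0, -4.0, 8.5], [0, 0, 0, 0, 0, -3.0, 8.5], [0, 0, 0, 0, 0, -1.5, 8.5], [0, 0, 0, 0, 0, 0, 8.0], [0, 0, 0, 0, 0, 0, 7.0], [0, 0, 0, 0, 0, 0, 6.0], [0, 0, 0, 0, 0, 0, 5.0], [0, 0, 0, 0, 0, 0, 5.0], [0, 0, 0, 0, 0, 0, 5.0]],
  ],
  force=55,
)

```text
clock: 26.38
position: [0.4726, -0.0783, 0.0257]
tcp_rot: [0.708, 0.707, 0.0, 0.001]
wrist_force: [-3.9, 1.6, 8.5]
grip_width: 0.0566
grip_force: 58.5
```

apply_moves(
  deltas=[
    [[0, 0, 0, 0, 0, 0.5, 5.0], [0, 0, 0, 0, 0, 2.0, 5.0], [0, 0, 0, 0, 0, 4.0, 5.0], [0, 0, 0, 0, 0, 4.5, 5.0], [0, 0, 0, 0, 0, 2.5, 5.0], [0, 0, 0, 1.4, 1.3, 0, 5.0], [0, 0, 0, 3.0, 2.8, 0, 5.0], [0, 0, 0, 4.0, 3.8, 0, 5.0], [0, 0, 0, 4.0, 3.8, 0, 5.0], [0, 0, 0, 4.0, 3.8, 0, 5.0], [0, 0, 0, 2.0, 1.9, 0, 5.0], [0, 0, 0, 1.0, 0.9, 0, 5.0]],
  ],
)

```text
clock: 27.88
position: [0.6665, 0.1066, 0.1572]
tcp_rot: [0.707, 0.707, -0.001, -0.001]
wrist_force: [-0.8, -0.2, -4.1]
grip_width: 0.0567
grip_force: 60.0
```

```bash
python3 look.py w9 0.667,0.1045,0.01; python3 -c "
from h import *;s=bot.sense();print(s['position'],s['wrist_force'],s['grip_width'])"
```

```text
27.875 [0.6665 0.1066 0.1572] [[-0.0, 1.0, -0.003], [1.0, 0.0, -0.0], [-0.0, -0.003, -1.0]] 0.056681161253558814
0.667,0.1045,0.01 318.7 226.9
[0.66698407 0.10673388 0.1574862 ] [ 0.29651558  1.21510624 -3.75792633] 0.05675335003007025
```

View pics/w9.png

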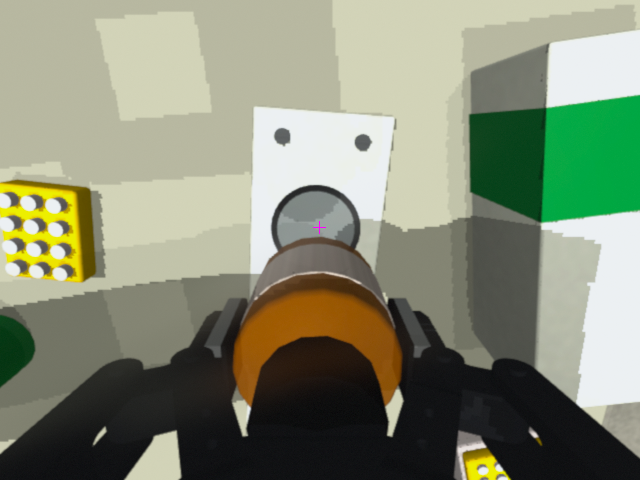

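The ring centre is at (316,228), consistent with earlier views. I'm lowering the largest bottle.

apply_moves(
  deltas=[
    [[0, 0, 0, -0.07, -0.17, -1.5, 5.0], [0, 0, 0, 0, 0, -3.5, 5.0], [0, 0, 0, 0, 0, -3.5, 5.0], [0, 0, 0, 0, 0, -1.8, 5.0], [0, 0, 0, 0, 0, -0.8, 5.0], [0, 0, 0, 0, 0, -0.4, 5.0], [0, 0, 0, 0, 0, -0.3, 5.0], [0, 0, 0, 0, 0, 0, 5.0]],
  ],
)

```text
clock: 28.92
position: [0.6656, 0.1032, 0.0418]
tcp_rot: [0.707, 0.707, 0.0, 0.0]
wrist_force: [0.5, 0.7, -4.0]
grip_width: 0.0568
grip_force: 60.0
```

apply_moves(
  deltas=[
    [[0, 0, 0, 0, 0.13, -0.3, 5.0], [0, 0, 0, 0, 0, -0.15, 5.0], [0, 0, 0, 0, 0, -0.1, 5.0], [0, 0, 0, 0, 0, 0, 5.0]],
  ],
)

```text
clock: 29.42
position: [0.6654, 0.1044, 0.0358]
tcp_rot: [0.707, 0.707, 0.0, 0.0]
wrist_force: [-0.1, -1.5, -3.1]
grip_width: 0.0565
grip_force: 60.2
```

apply_moves(
  deltas=[
    [[0, 0, 0, 0, 0, -0.08, 5.0], [0, 0, 0, 0, 0, 0, 5.0]],
  ],
)

```text
clock: 29.68
position: [0.6655, 0.1045, 0.0357]
tcp_rot: [0.707, 0.707, 0.0, 0.0]
wrist_force: [-5.5, -0.6, 6.4]
grip_width: 0.0571
grip_force: 60.8
```

Contact, so I'm releasing and rising clear. Then I'll move back so that the fixed cameras see the row.

apply_moves(
  deltas=[
    [[0, 0, 0, 0, 0, 0.03, 6.4], [0, 0, 0, 0, 0, 0, 7.4], [0, 0, 0, 0, 0, 0, 8.4], [0, 0, 0, 0, 0, 0, 8.4], [0, 0, 0, 0, 0, 0, 8.4], [0, 0, 0, 0, 0, 1.0, 8.4], [0, 0, 0, 0, 0, 3.0, 8.4], [0, 0, 0, 0, 0, 5.0, 8.4], [0, 0, 0, 0, 0, 5.0, 8.4], [0, 0, 0, 0, 0, 4.0, 8.4], [0, 0, 0, -1.0, 3.0, 0, 8.4], [0, 0, 0, -1.5, 5.0, 0, 8.4]],
  ],
)

```text
clock: 31.18
position: [0.6405, 0.1843, 0.2168]
tcp_rot: [0.708, 0.706, 0.001, 0.001]
wrist_force: [0.3, -0.2, -0.2]
grip_width: 0.0838
grip_force: 0.0
```

apply_moves(
  deltas=[
    [[0, 0, 0, -1.5, 5.0, 0, 8.4], [0, 0, 0, -1.5, 5.0, 0, 8.4], [0, 0, 0, -1.5, 5.0, 0, 8.4], [0, 0, 0, -1.5, 5.0, 0, 8.4], [0, 0, 0, -1.0, 2.0, 0, 8.4], [0, 0, 0, 0, 0, 0, 8.4]],
  ],
)

```text
clock: 31.92
position: [0.5698, 0.4053, 0.2157]
tcp_rot: [0.707, 0.707, 0.0, 0.0]
wrist_force: [-0.0, -0.5, -0.3]
grip_width: 0.0839
grip_force: 0.0
```

Run:
```python
from h import *
t=bot.camera("top")[:,:,::-1].copy(); s=bot.camera("scene")[:,:,::-1].copy()
ct,cs=bot.calibration("top"),bot.calibration("scene")
a=tile(t,320,190,160,50,5)
b=cv2.resize(tile(s,355,275,120,110,5),(380,348))
d=cv2.resize(tile(t,330,270,150,137,5),(420,348)); 
for n,h,m in(("1",.064,(.647,-.1653)),("2",.076,(.6537,-.0756)),("3",.088,(.6605,.0143)),("4",.1,(.6672,.1044))):
    u,v=proj(ct,[*m,h]); print(n,"cap predicted top",round(u,1),round(v,1),"tile",(u-240)*5,(v-165)*5)
    cv2.drawMarker(a,(int((u-240)*5),int((v-165)*5)),(255,0,255),0,12,1)
cv2.imwrite("pics/final.png",np.vstack([a,np.hstack([b,d])]))
print(bot.sense()['clock'],proj(ct,[0.41,-.27,.035]))
```

```text
1 cap predicted top 369.4 191.0 tile 646.8182684458363 129.83080662002223
2 cap predicted top 336.8 187.5 tile 483.7893378422771 112.5881727996871
3 cap predicted top 303.5 184.0 tile 317.5152401148597 94.85370138732023
4 cap predicted top 269.6 180.4 tile 147.90658348914008 76.98680100425463
32.025 (np.float64(406.05787951534495), np.float64(278.2272052891152))
```

View pics/final.png

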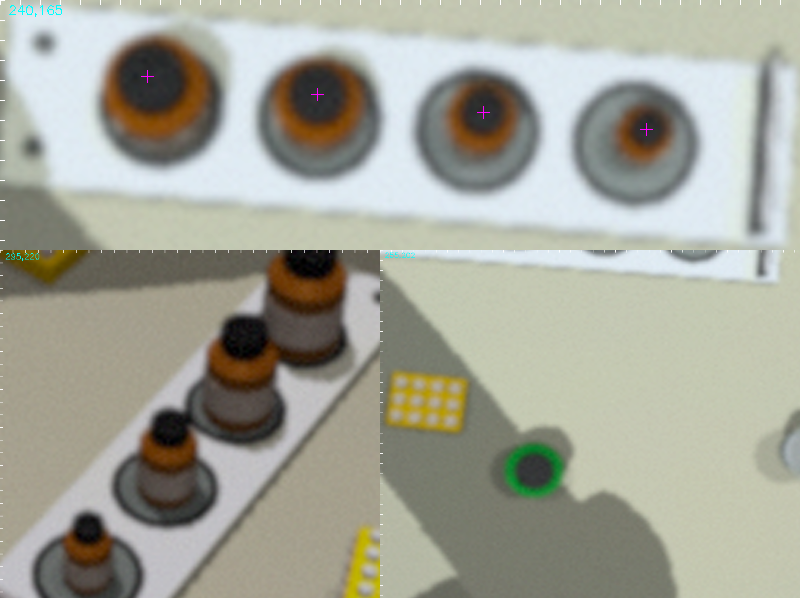

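All four bottles stand upright and centred in the right order. Their caps are at tile positions (646,128), (484,113), (318,95) and (152,79), within 1 px (about 2 mm) of prediction. The beaker wasn't moved, so I'm handing in.

```bash
python3 -c "
from workcell import bot; print(bot.close_job())"
```

```text
the job is handed in; nothing more can be done
None
```

The job is handed in: the four amber bottles stand upright on their marks, smallest next to the end plate up to largest at the far end, each within about 2 mm of centre, and I never touched the beaker.

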